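# Back a shut-off valve off with a reversible ratchet

### The arm

A 6-joint arm with a two-finger parallel gripper is mounted at the origin on the work surface; the furniture and walls round the work are solid. World frame = base frame: x ahead of the robot, y to its left, z up, the work surface at z = 0. Lengths are in m, angles in rad, forces in N, time in s.
With the tool pointing down it reaches from about 0.35 to 0.775 m from the base axis. Payload 5.5 kg.
Tool frame: the origin (TCP) lies at the very end of the fingers, on their centre line; the grasp point (between the pads) lies 19 mm behind it; z points along the fingers, y is the line along which they close (so a half turn about z gives the same grasp; the last joint's range is limited). The gripper opens to 85 mm and grips with 20 to 120 N. Pads are 22 mm wide; open, the fingers measure 114 mm over their backs; the gripper's body (76 mm by 85 mm) begins 54 mm behind the grasp point. The pads swing forward as they close: fully open they stand 13 mm farther back than shut.
Start: joints at [1.068, 0.313, 0.046, 1.304, 0, 1.431], TCP at [0.204, 0.538, 0.231] pointing down, gripper open.
Joint ranges: [-2.76, 2.76], [-0.86, 1.69], [-1.03, 1.26], [-2.2, 2.34], [-1.47, 1.5], [-3.14, 3.14]. Speed limits (rad/s): [2.57, 2.57, 3.14, 3.14, 3.14, 3.14].

### API

Orientations are given as a unit quaternion [w, x, y, z].
In Python, from workcell import env, cams, ticket, spotter gives the robot as it stands.
- The arm moves only by the tool jog_arm, never from a script. Its argument "increments" is a list that holds one entry, the list of rows, each a list of 7 numbers: the shift along the tool's x, y, z in units of 0.25 m (1.0 is 0.25 m), then the turn, a rotation vector about the tool's x, y, z in units of 180 degrees (1.0 is 180 degrees), then the closure in counts, from 0 (fully open) to 255 (shut). A call has 1 to 20 rows; each row shifts and turns the commanded pose from where the row before left it, along the tool's axes as they then stand; what a row does not reach is not made up. A row lasts 1/10 s, in which the tool goes at most 50 mm and 8.59 degrees, less where a joint would pass 70% of its speed; a pose out of reach is approached as far as the arm can. A call with a number of a shift or a turn outside -1 to 1 is refused whole. A call with a gripper value outside its range is refused whole. The fingers move at their own pace and stop on an object; "force" is the grip in N (left out, the last holds). Time passes only in rows, so rows that do not move let the fingers close. It gives the time, the measured TCP pose, the force, the opening and the grip force at its end, in the units of the state.
- env.get_state(): the state, without advancing time (a new reading comes with each control period).
- cams.read_camera(name): name is "scene" or "top"; returns a dict with "pixels" (480x640x3 uint8, red, green, blue), "fx", "fy", "cx", "cy" (pixels), "k1" (the pictures are not rectified: a ray, as slopes to the right and down, at radius r is drawn at 1 + k1 r^2 times it, then the intrinsics apply), "xyz" and "attitude" of the camera in the world. Camera axes: x right, y down, z forward; pixel columns grow to the right and rows downward; lengths in m; the calibration is good to about 2 mm. A picture is of the moment at which its call begins. There is no depth.
- ticket.hand_in(): hands the job in; it is judged then, once.
Trained networks look in the newest picture that a camera, given by its name, has taken for a name from the list of things; names that differ only in an ending like _2 or _b are one class to them, and where a whole thing is asked for, a point or a joint stands for the part that bears it (a point fixed in the world has none). Each returns a list of dicts, best first, with "conf" (0 to 1); they miss things now and then, are a little off and sometimes report something else, mostly with a low value. They report only what shows in the picture. A call takes as long as a camera call.
- spotter.find_in(target, camera): "uv" ([column, row] in pixels, amid what is visible of it).
- spotter.cut_out(target, camera): "region" (480x640 bool, what is visible of it) and "uv" ([column, row] in pixels, amid what is visible of it).
- spotter.landmark_of(target, camera): "uv" ([column, row] in pixels: a listed point, or the origin of a listed thing).
The state is a dict: "clock": time; "joint_pos": joint angles; "qvel": joint speeds; "tau": joint torques, N m; "tcp_pos": TCP position; "orientation": TCP orientation; "wrist_force": force on the tool from outside, world axes, zero at the start; "ft_torque": the same for the moment, N m; "finger_gap": finger opening in m; "grip_force": force on a finger pad.
Only numpy, scipy, OpenCV 4.12 (cv2) and the standard library are available. Lean on these libraries where they do the work, as an engineer would, in place of code of your own. Each camera call takes 0.05 s, during which the arm holds its last target. There are 200 camera calls.

### The job

The ratchet wrench standing on the valve's spindle is still set to tighten. Throw its red direction lever over to the loosening side without turning the spindle tighter, then work the handle to and fro between the two capped pipe stubs until the spindle is backed off all the way against its internal back-seat ring, and leave the lever set to loosen. Feel for the ring and come up against it gently - it is crushed if the handle is pushed on with 20 N - and leave the things lying around where they are.

Things in the scene. Friction and masses are not known exactly. Their poses are not given: they have to be found in the camera images.
- valve: Valve unit, bolted down: grey base plate 170x190x10 mm, aluminium block 124x138 mm, top at 56 mm, a ratchet wrench on its spindle. Origin on the spindle's axis at the plate's underside, z up. The handle points along the valve's own -x at angle 0. A round gauge 45 mm behind the axis (+x) is 131 mm high. The spindle must turn 0.8 to 2.0 rad to its ring, different each time.
- stub_a (a point): Top centre of one of two like capped copper pipe stubs that limit the handle's swing: 21 mm across, 66 mm from the spindle's axis, 0.95 rad either side of the valve's -x, tops 106.5 mm above the valve's underside. This is the one on its -y side; the other is its mirror image on +y.
- ratchet (a joint): Angle of the ratchet handle about the spindle's axis, rad: 0 along the valve's -x, positive = anticlockwise from above = loosening; from -0.65 to 0.65, where the handle meets a stub. It stays where it is left and turns level. The back-seat ring can be met anywhere in this swing.
- handle_grip (a point): Centre of the black round grip, 125 mm from the axis, 95 mm up; x out along the handle. 23 to 25 mm thick, 80 to 168 mm from the axis; push, straddle or hold it. Set to loosen: anticlockwise turns the spindle with 3 to 4 N here, after up to 0.33 rad free play; clockwise only clicks (1 to 2 N). On the ring the force climbs 1.2 N per mm: over 8 N = met, 20 N (12 mm) = crushed.
- lever (a joint): Angle of the red direction lever on its pivot, rad, relative to the handle: negative = set to tighten (as at first), positive = set to loosen. Positive is anticlockwise from above: it leans the way the handle is to be swung. A detent throws it over once past 0 (2 to 3 N at the tab). It rests at 0.3, or 0.12 where the pawl lies on a tooth top until the handle is swung a little.
- lever_tip (a point): Centre of the lever's upright thumb tab, 116.5 mm above the valve's underside; the tab is 9 mm along the lever, 11 mm across, from 106 to 123 mm up, above everything near it but the gauge. The lever pivots 27 mm from the spindle's axis, out along the handle; the tab is 30 mm farther out. x points along the lever from pivot to tab, z up.
- stem_top (a point): Top centre of the steel hexagon stem in the middle of the ratchet's head, on the spindle's axis. The stem rises only 4 mm for each full turn anticlockwise, too little to judge the stop by eye; as it meets the ring it stands 112.0 mm above the valve's underside.
- tape: Bystander beside the valve: a roll of cream masking tape lying flat, 100 mm across, 25 mm high. Origin at the centre of its underside.
- spanner: Bystander beside the valve: an open-end steel spanner lying flat, 168 mm long, 6 mm thick. Origin at the centre of its underside.
- glue: Bystander beside the valve: a small white glue bottle with a red cap, standing, 24x34x78 mm; it topples easily. Origin at the centre of its underside.
- fitting: Bystander beside the valve: a grey metal hose fitting, 20x28x18 mm. Origin at the centre of its underside.

How it is judged:
On the way, in this order (a step that is already met when the one before it is completed fails the run):
1. The direction lever is thrown over to the loosening side (value of joint lever above 0.05 rad), for 0.2 s.
2. The spindle is backed off to its back-seat ring (within 6 degrees of turn) (z of stem_top in the frame of valve above 0.11197 m), for 0.2 s.
At the end, for the whole second after the job is handed in: The spindle is backed off to its back-seat ring, within 6 degrees of turn (stem top at least 111.97 mm above the valve's underside), the ring not crushed, the lever is still on the loosening side (over 0.05 rad) and the handle is at rest (z of stem_top in the frame of valve above 0.11197 m and value of joint lever above 0.05 rad and velocity of joint ratchet between -0.05 and 0.05 rad/s); the robot touches nothing.
It fails at once if The back-seat ring is crushed: the spindle is forced on more than 6 degrees after it has met the ring (z of stem_top in the frame of valve above 0.1121 m).
It fails at once if The spindle is turned (more than 18 degrees) with the lever on the tightening side, or the lever is thrown back after loosening (value of joint lever below 0 rad and distance of stem_top from where it was at the start of the episode above 0.0002 m).
It fails at once if A bystander (tape, spanner, glue bottle or fitting) is moved more than 15 mm (distance of any of tape, spanner, glue, fitting from where it was at the start of the episode above 0.015 m).
It also fails if it takes over 64 s, if anything falls off the work surface, if the arm or the gripper's body presses on something with over 40 N, if the wrist force passes 120 N, or if a joint passes its speed limit or range.

## Working session

There is one attempt and no reset: what is moved stays moved. The work goes in short steps, Python scripts to look and compute and a tool call to move; the robot and the scene stay as the last step left them, time stands still between calls to the robot, and variables do not carry over. Pictures are saved under pics/ and viewed, at most 10 in all, crops included, and the job is handed in when it is done.

Besides the shell and the picture viewer there is one more tool, called after "Emit:" as name(argument=value, ...), one argument or row to a line, values as JSON. jog_arm: Moves the arm, as the interface text tells. Shifts and turns lie within -1 to 1; 1 stands for 0.25 m of shift or 180 degrees of turn. Its arguments: {"type":"object","properties":{"increments":{"type":"array"},"force":{"type":"number"}},"required":["increments"]}

```bash
mkdir -p pics; ls
cat > h.py <<'E'
import numpy as np, cv2
from scipy.spatial.transform import Rotation as R
from workcell import env, cams, ticket, spotter
def ray(c,uv):
    K=np.array([[c['fx'],0,c['cx']],[0,c['fy'],c['cy']],[0,0,1.]])
    p=cv2.undistortPoints(np.array([[uv]],float),K,np.array([c['k1'],0,0,0.]))[0,0]
    q=np.array(c['attitude'],float)
    M=R.from_quat(q[[1,2,3,0]]).as_matrix() if q.size==4 else q.reshape(3,3)
    return np.array(c['xyz'],float),M@np.array([p[0],p[1],1.])
def atz(c,uv,z):
    o,d=ray(c,uv); return o+d*(z-o[2])/d[2]
def tri(rs):
    A=0;b=0
    for o,d in rs:
        d=d/np.linalg.norm(d);P=np.eye(3)-np.outer(d,d);A=A+P;b=b+P@o
    x=np.linalg.solve(A,b)
    return x,[np.linalg.norm(np.cross(x-o,d/np.linalg.norm(d))) for o,d in rs]
E
python3 - <<'E'
from h import *
np.set_printoptions(precision=4,suppress=True)
C={}
for n in ('scene','top'):
    C[n]=cams.read_camera(n); cv2.imwrite(f'pics/{n}0.png',C[n]['pixels'][:,:,::-1])
    print(n,C[n]['xyz'],C[n]['attitude'],C[n]['fx'],C[n]['k1'])
for t in ('valve','stub_a','handle_grip','lever_tip','stem_top','tape','spanner','glue','fitting'):
    rs=[]
    for n in C:
        L=spotter.landmark_of(t,n)
        print(t,n,[(np.round(l['uv'],1),round(l['conf'],2)) for l in L[:3]])
        if L: rs.append(ray(C[n],L[0]['uv']))
    if len(rs)==2: print('   ',*tri(rs))
print(env.get_state())
E
```

```text
pics
scene [-0.0251  0.4211  0.6042] [ 0.2432 -0.4381  0.7657 -0.4031] 541.5298211319363 -0.09825011362217667
top [0.5649 0.0595 1.0795] [ 0.0187 -0.7     0.7133 -0.0299] 566.2611239411726 -0.04342020026978089
valve scene [(array([327.6, 307.2]), 0.79)]
valve top [(array([308.5, 274.1]), 0.69)]
    [0.5814 0.0656 0.0013] [np.float64(0.002175966868171602), np.float64(0.0021759668681716857)]
stub_a scene [(array([369.6, 256.3]), 0.92)]
stub_a top [(array([344.4, 291.7]), 0.58)]
    [0.5489 0.0048 0.1044] [np.float64(0.0009922827506673997), np.float64(0.0009922827506674598)]
handle_grip scene [(array([344.2, 312.3]), 0.73)]
handle_grip top [(array([284.5, 341.6]), 0.59)]
    [0.4643 0.108  0.0965] [np.float64(0.0025604495471224275), np.float64(0.0025604495471224136)]
lever_tip scene [(array([328.7, 277.4]), 0.67)]
lever_tip top [(array([297.3, 303. ]), 0.44)]
    [0.5325 0.0879 0.106 ] [np.float64(0.0013997260908101463), np.float64(0.0013997260908101502)]
stem_top scene []
stem_top top [(array([308.5, 268.1]), 0.43)]
tape scene [(array([238.6, 363. ]), 0.92)]
tape top []
spanner scene [
[... 326 characters left out ...]
.float64(0.005168947846926526)]
fitting scene [(array([308.9, 259.3]), 0.44)]
fitting top [(array([331.6, 204.2]), 0.41)]
    [0.7162 0.0222 0.0029] [np.float64(0.001574856727640935), np.float64(0.0015748567276409533)]
{'clock': 1.0, 'joint_pos': array([1.0684, 0.3132, 0.0461, 1.3036, 0.    , 1.4312]), 'qvel': array([-0.0011,  0.    , -0.0008,  0.0014,  0.0002, -0.0012]), 'tau': array([  0.0014, -48.0473,  29.8819,   0.    ,  -0.0001,  -0.    ]), 'tcp_pos': array([0.2041, 0.5376, 0.2314]), 'orientation': array([0.    , 0.1804, 0.9836, 0.0001]), 'wrist_force': array([ 0.1283,  0.0257, -0.5941]), 'ft_torque': array([0.0246, 0.0412, 0.0013]), 'grip_force': 0.0, 'finger_gap': 0.0853653631397334}
```

Run:
```python
import cv2
a=cv2.imread('pics/scene0.png')[200:400,240:440]; b=cv2.imread('pics/top0.png')[200:400,220:420]
cv2.imwrite('pics/c0.png',cv2.hconcat([cv2.resize(a,(400,400),interpolation=2),cv2.resize(b,(400,400),interpolation=2)]))
```

```text
(no output)
```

View pics/c0.png

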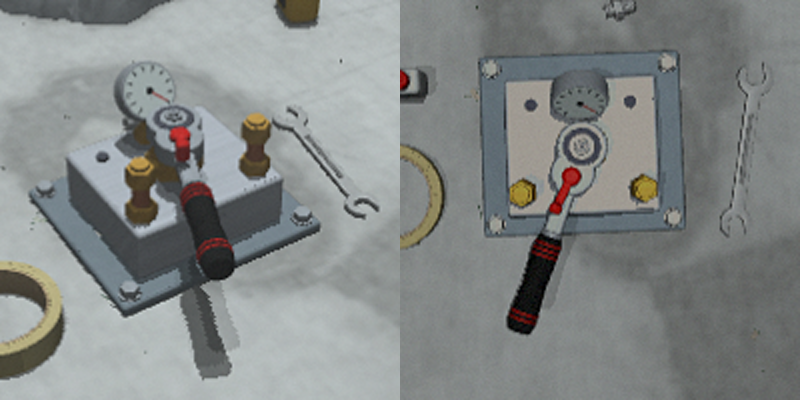

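View pics/scene0.png

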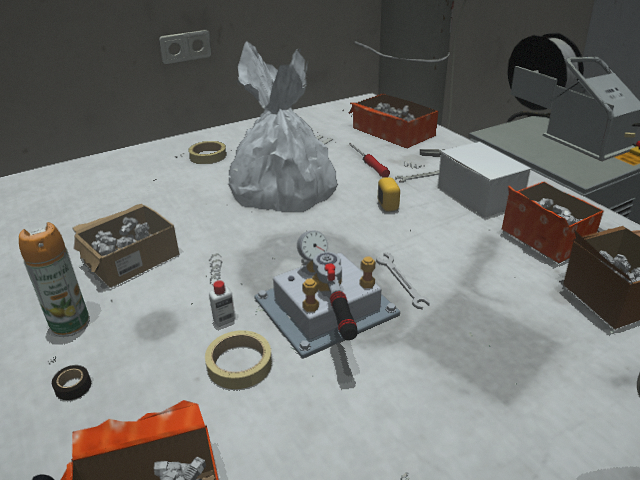

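The pictures show the handle swung clockwise, at top (311,274)→(280,362). The red lever (tab at about 298,304) leans to the +y side, which is tighten. The stubs are at about (281,296) and (342,294). The tool's x axis already lies along the handle.

Run:
```python
from h import *
np.set_printoptions(precision=4,suppress=True)
c=cams.read_camera('top'); s=cams.read_camera('scene')
P={k:atz(c,uv,z) for k,(uv,z) in dict(stem=((311.5,274),.111),sL=((281,296),.1065),sR=((342,294),.1065),piv=((305.5,288.5),.11),tab=((298,304),.123),gripend=((281,364),.095),gripstart=((291.5,322),.095)).items()}
for k in P: print(k,P[k])
# scene stubs: crop/2+offset
print('scene sL,sR', atz(s,(310,280.5),.1065), atz(s,(368.5,258.5),.1065), 'stem',atz(s,(327,258),.111),'tab',atz(s,(329.5,266),.123))
A=P['sL'];B=P['sR'];m=(A+B)/2; u=(A-B)/np.linalg.norm(A-B) # +y of valve
xv=np.array([u[1],-u[0],0]); ax=m+xv*.066*np.cos(.95); print('sep',np.linalg.norm(A-B),'exp',2*.066*np.sin(.95),'axis from stubs',ax,'yaw',np.arctan2(xv[1],xv[0]))
yaw=np.arctan2(xv[1],xv[0])
for k in('piv','tab','gripstart','gripend'):
    d=P[k]-P['stem']; print(k,'r',np.hypot(*d[:2]),'ang',(np.arctan2(d[1],d[0])-np.pi-yaw+np.pi)%(2*np.pi)-np.pi)
```

```text
stem [0.5808 0.0615 0.111 ]
sL [0.5442 0.1144 0.1065]
sR [0.5456 0.0099 0.1065]
piv [0.5563 0.0722 0.11  ]
tab [0.5306 0.0851 0.123 ]
gripend [0.4274 0.1168 0.095 ]
gripstart [0.4989 0.0976 0.095 ]
scene sL,sR [0.5406 0.1173 0.1065] [0.5419 0.0106 0.1065] stem [0.5718 0.069  0.111 ] tab [0.5376 0.085  0.123 ]
sep 0.10449133907194402 exp 0.10737084663219734 axis from stubs [0.5833 0.0627 0.1065] yaw 0.013099489007318329
piv r 0.026742232734396163 ang -0.4244559183766037
tab r 0.05541125416431192 ang -0.45274268542008667
gripstart r 0.08948132303953611 ang -0.42810794431347166
gripend r 0.1630576617494775 ang -0.3592061727624176
```

Emit:
jog_arm(
  increments=[
    [[-0.133,-0.0774,0,0,0,0,255],[-0.133,-0.0774,0,0,0,0,255],[-0.133,-0.0774,0,0,0,0,255],[-0.133,-0.0774,0,0,0,0,255],[-0.133,-0.0774,0,0,0,0,255],[-0.133,-0.0774,0,0,0,0,255],[-0.133,-0.0774,0,0,0,0,255],[-0.133,-0.0774,0,0,0,0,255],[-0.133,-0.0774,0,0,0,0,255],[-0.133,-0.0774,0,0,0,0,255],[-0.133,-0.0774,0,0,0,0,255],[-0.133,-0.0774,0,0,0,0,255],[-0.133,-0.0774,0,0,0,0,255],[-0.133,-0.0774,0,0,0,0,255],[0,0,0,0,0,0,255],[0,0,0,0,0,0,255]],
  ],
)

```text
clock: 2.7
tcp_pos: [0.5433, 0.1184, 0.231]
orientation: [-0.0, 0.181, 0.983, 0.0]
wrist_force: [-0.1, -0.4, 0.3]
finger_gap: 0.0
grip_force: 0.0
```

Emit:
jog_arm(
  increments=[
    [[0,0.01,0.1,0,0,0,255],[0,0,0.1,0,0,0,255],[0,0,0.1,0,0,0,255],[0,0,0.08,0,0,0,255],[0,0,0.04,0,0,0,255],[0,0,0,0,0,0,255]],
  ],
)

```text
clock: 3.3
tcp_pos: [0.5424, 0.1223, 0.1252]
orientation: [-0.001, 0.18, 0.984, -0.0]
wrist_force: [0.4, -0.2, 0.9]
finger_gap: -0.0001
grip_force: 0.0
```

Run:
```python
from h import *
s=cams.read_camera('scene');t=cams.read_camera('top')
f=lambda a,x,y:cv2.resize(a['pixels'][y:y+130,x:x+130,::-1],(400,400),interpolation=2)
cv2.imwrite('pics/c1.png',cv2.hconcat([f(s,270,200),f(t,240,240)]))
print(env.get_state()['tcp_pos'])
```

```text
[0.54415631 0.12207406 0.1271332 ]
```

View pics/c1.png

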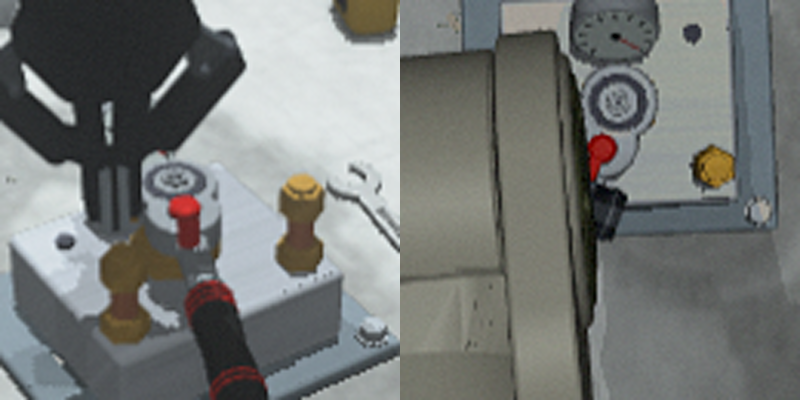

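Emit:
jog_arm(
  increments=[
    [[0,0,0.026,0,0,0,255],[0,0,0.026,0,0,0,255],[0,-0.016,0,0,0,0,255],[0,-0.016,0,0,0,0,255],[0,-0.016,0,0,0,0,255],[0,0,0,0,0,0,255]],
  ],
)

```text
clock: 4.0
tcp_pos: [0.5397, 0.1096, 0.1135]
orientation: [0.0, 0.181, 0.984, 0.0]
wrist_force: [-0.0, 0.1, -0.9]
finger_gap: -0.0002
grip_force: 0.0
```

Emit:
jog_arm(
  increments=[
    [[0,-0.012,0,0,0,0,255],[0,-0.012,0,0,0,0,255],[0,0,0,0,0,0,255]],
  ],
)

```text
clock: 4.3
tcp_pos: [0.5376, 0.1044, 0.1134]
orientation: [0.0, 0.181, 0.984, 0.0]
wrist_force: [-0.9, 0.8, -0.5]
finger_gap: 0.0002
grip_force: 0.2
```

Emit:
jog_arm(
  increments=[
    [[0,-0.012,0,0,0,0,255],[0,-0.012,0,0,0,0,255],[0,0,0,0,0,0,255]],
  ],
)

```text
clock: 4.6
tcp_pos: [0.5353, 0.0987, 0.1133]
orientation: [-0.0, 0.181, 0.984, -0.0]
wrist_force: [0.6, 0.1, -0.3]
finger_gap: 0.0
grip_force: 0.0
```

Run:
```python
from h import *
s=cams.read_camera('scene');t=cams.read_camera('top')
f=lambda a,x,y:cv2.resize(a['pixels'][y:y+130,x:x+130,::-1],(400,400),interpolation=2)
cv2.imwrite('pics/c2.png',cv2.hconcat([f(s,270,200),f(t,240,240)]))
print(env.get_state()['tcp_pos'])
```

```text
[0.53551127 0.09886198 0.11329699]
```

View pics/c2.png

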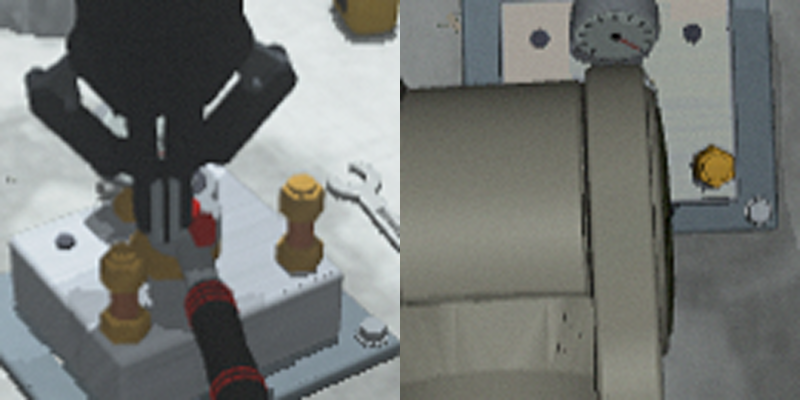

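Emit:
jog_arm(
  increments=[
    [[0,-0.012,0,0,0,0,255],[0,-0.012,0,0,0,0,255],[0,0,0,0,0,0,255]],
  ],
)

```text
clock: 5.0
tcp_pos: [0.5343, 0.0952, 0.1135]
orientation: [0.001, 0.18, 0.984, 0.002]
wrist_force: [2.7, 8.2, -1.4]
finger_gap: 0.0
grip_force: 3.3
```

Emit:
jog_arm(
  increments=[
    [[0,-0.012,0,0,0,0,255],[0,0,0,0,0,0,255]],
  ],
)

```text
clock: 5.2
tcp_pos: [0.5334, 0.0928, 0.1135]
orientation: [0.001, 0.18, 0.984, 0.003]
wrist_force: [3.4, 8.7, -1.9]
finger_gap: 0.0003
grip_force: 3.9
```

Emit:
jog_arm(
  increments=[
    [[0,0.04,0,0,0,0,255],[0,0,-0.12,0,0,0,255],[0,0,-0.12,0,0,0,110],[0.13,-0.04,0,0,0,0,110],[0.128,-0.042,0,0,0,0,110],[0,0,0,0,0,0,110],[0,0,0,0,0,0,110]],
  ],
)

```text
clock: 5.9
tcp_pos: [0.4681, 0.1037, 0.1736]
orientation: [0.0, 0.18, 0.984, -0.0]
wrist_force: [0.6, -0.3, 0.2]
finger_gap: 0.0485
grip_force: 0.0
```

Run:
```python
from h import *
s=cams.read_camera('scene');t=cams.read_camera('top')
for n,c in(('scene',s),('top',t)):
  for k,z in(('lever_tip',.1165),('handle_grip',.095),('stem_top',.111)):
    L=spotter.landmark_of(k,n); print(n,k,[(np.round(l['uv'],1),round(l['conf'],2),np.round(atz(c,l['uv'],z),4)) for l in L[:2]])
f=lambda a,x,y:cv2.resize(a['pixels'][y:y+130,x:x+130,::-1],(400,400),interpolation=2)
cv2.imwrite('pics/c3.png',cv2.hconcat([f(s,270,220),f(t,240,240)]))
e=env.get_state();print(e['tcp_pos'],e['finger_gap'])
```

```text
scene lever_tip [(array([338.8, 275.1]), 0.45, array([0.5184, 0.0804, 0.1165]))]
scene handle_grip [(array([349.2, 311.9]), 0.75, array([0.4615, 0.0983, 0.095 ]))]
scene stem_top []
top lever_tip [(array([306.8, 305.6]), 0.48, array([0.5274, 0.0704, 0.1165]))]
top handle_grip []
top stem_top [(array([308.4, 270.7]), 0.52, array([0.5865, 0.0667, 0.111 ]))]
[0.46872458 0.10360272 0.17306908] 0.04855772819748591
```

View pics/c3.png

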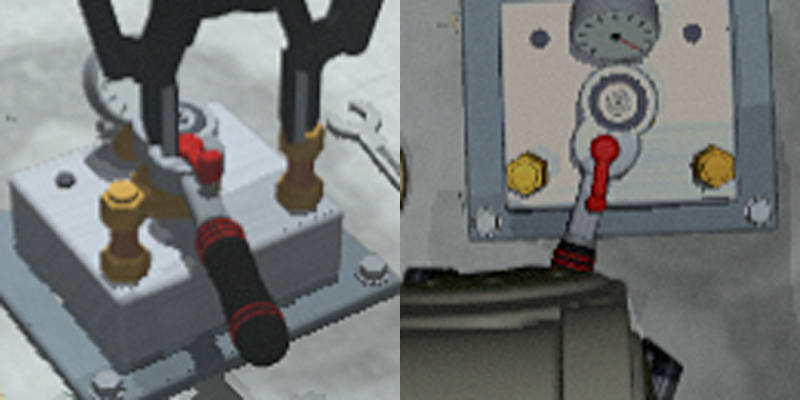

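Emit:
jog_arm(
  increments=[
    [[0,-0.027,0.05,0,0,-0.022,110],[0,0,0.1,0,0,0,110],[0,0,0.1,0,0,0,110],[0,0,0.1,0,0,0,110],[0,0,0,0,0,0,110]],
  ],
)

```text
clock: 6.8
tcp_pos: [0.4633, 0.0972, 0.0829]
orientation: [-0.003, 0.146, 0.989, -0.001]
wrist_force: [-0.8, 0.3, 0.3]
finger_gap: 0.0484
grip_force: 0.0
```

Emit:
jog_arm(
  increments=[
    [[0,0,0,0,0,0,145],[0,0,0,0,0,0,145],[0,0,0,0,0,0,145]],
  ],
)

```text
clock: 7.1
tcp_pos: [0.4671, 0.0974, 0.0872]
orientation: [0.001, 0.146, 0.989, 0.0]
wrist_force: [0.7, 0.3, 0.4]
finger_gap: 0.0368
grip_force: 0.0
```

Emit:
jog_arm(
  increments=[
    [[-0.0024,0.048,0,0,0,0.0318,145],[-0.0024,0.048,0,0,0,0.0318,145],[-0.0024,0.048,0,0,0,0.0318,145],[-0.0006,0.024,0,0,0,0.0159,145],[0,0,0,0,0,0,145]],
  ],
)

```text
clock: 7.6
tcp_pos: [0.4858, 0.1353, 0.0868]
orientation: [0.001, 0.316, 0.949, 0.001]
wrist_force: [-0.9, -0.3, 0.3]
finger_gap: 0.0369
grip_force: 0.0
```

Emit:
jog_arm(
  increments=[
    [[-0.0003,0.016,0,0,0,0.0106,145],[-0.0003,0.016,0,0,0,0.0106,145],[0,0,0,0,0,0,145]],
  ],
)

```text
clock: 7.9
tcp_pos: [0.4898, 0.1404, 0.0864]
orientation: [0.0, 0.347, 0.938, -0.0]
wrist_force: [-1.0, -2.2, 0.8]
finger_gap: 0.037
grip_force: 1.3
```

Emit:
jog_arm(
  increments=[
    [[-0.0024,-0.048,0,0,0,-0.0318,145],[-0.0024,-0.048,0,0,0,-0.0318,145],[-0.0024,-0.048,0,0,0,-0.0318,145],[-0.0024,-0.048,0,0,0,-0.0318,145],[-0.0024,-0.048,0,0,0,-0.0318,145]],
  ],
)

```text
clock: 8.4
tcp_pos: [0.4643, 0.0881, 0.0865]
orientation: [0.001, 0.102, 0.995, 0.002]
wrist_force: [2.7, 5.9, -2.2]
finger_gap: 0.0371
grip_force: 2.7
```

Emit:
jog_arm(
  increments=[
    [[-0.0024,-0.048,0,0,0,-0.0318,145],[-0.0006,-0.024,0,0,0,-0.0159,145],[0,0,0,0,0,0,145]],
  ],
)

```text
clock: 8.7
tcp_pos: [0.4617, 0.0695, 0.0864]
orientation: [0.001, 0.03, 1.0, 0.001]
wrist_force: [0.6, 1.2, 0.5]
finger_gap: 0.0368
grip_force: 0.4
```

Emit:
jog_arm(
  increments=[
    [[-0.0004,-0.0144,0,0,0,-0.0096,145],[-0.0004,-0.0144,0,0,0,-0.0096,145]],
  ],
)

```text
clock: 8.9
tcp_pos: [0.4619, 0.0636, 0.0864]
orientation: [0.001, -0.001, 1.0, 0.001]
wrist_force: [1.8, 4.6, -0.1]
finger_gap: 0.0372
grip_force: 2.4
```

Emit:
jog_arm(
  increments=[
    [[-0.0004,-0.0144,0,0,0,-0.0096,145],[-0.0004,-0.0144,0,0,0,-0.0096,145]],
  ],
)

```text
clock: 9.1
tcp_pos: [0.4622, 0.0565, 0.0864]
orientation: [0.001, -0.031, 1.0, 0.001]
wrist_force: [1.7, 5.0, 1.1]
finger_gap: 0.0372
grip_force: 2.4
```

Emit:
jog_arm(
  increments=[
    [[-0.0004,-0.0144,0,0,0,-0.0096,145],[-0.0004,-0.0144,0,0,0,-0.0096,145]],
  ],
)

```text
clock: 9.3
tcp_pos: [0.4629, 0.0494, 0.0864]
orientation: [0.001, -0.061, 0.998, 0.001]
wrist_force: [2.5, 6.0, -0.8]
finger_gap: 0.0367
grip_force: 2.4
```

Emit:
jog_arm(
  increments=[
    [[-0.0003,-0.012,0,0,0,-0.008,145],[-0.0003,-0.012,0,0,0,-0.008,145]],
  ],
)

```text
clock: 9.5
tcp_pos: [0.4638, 0.0435, 0.0864]
orientation: [0.001, -0.086, 0.996, 0.001]
wrist_force: [1.6, 4.7, 1.1]
finger_gap: 0.0366
grip_force: 2.3
```

Emit:
jog_arm(
  increments=[
    [[-0.0004,-0.0144,0,0,0,-0.0096,145],[-0.0004,-0.0144,0,0,0,-0.0096,145]],
  ],
)

```text
clock: 9.7
tcp_pos: [0.4653, 0.0365, 0.0864]
orientation: [0.001, -0.116, 0.993, 0.001]
wrist_force: [1.9, 5.8, 1.0]
finger_gap: 0.037
grip_force: 2.3
```

Emit:
jog_arm(
  increments=[
    [[-0.0004,-0.0144,0,0,0,-0.0096,145],[-0.0004,-0.0144,0,0,0,-0.0096,145]],
  ],
)

```text
clock: 9.9
tcp_pos: [0.4672, 0.0296, 0.0864]
orientation: [0.001, -0.146, 0.989, 0.001]
wrist_force: [2.3, 5.6, 0.7]
finger_gap: 0.0367
grip_force: 2.3
```

Emit:
jog_arm(
  increments=[
    [[-0.0004,-0.0144,0,0,0,-0.0096,145],[-0.0004,-0.0144,0,0,0,-0.0096,145]],
  ],
)

```text
clock: 10.1
tcp_pos: [0.4696, 0.0228, 0.0864]
orientation: [0.001, -0.176, 0.984, 0.001]
wrist_force: [1.7, 5.6, 1.0]
finger_gap: 0.0366
grip_force: 2.3
```

Emit:
jog_arm(
  increments=[
    [[-0.0004,-0.0144,0,0,0,-0.0096,145],[-0.0004,-0.0144,0,0,0,-0.0096,145]],
  ],
)

```text
clock: 10.3
tcp_pos: [0.4723, 0.0162, 0.0864]
orientation: [0.001, -0.205, 0.979, 0.001]
wrist_force: [1.6, 4.8, 1.6]
finger_gap: 0.0369
grip_force: 2.3
```

Emit:
jog_arm(
  increments=[
    [[-0.0004,-0.0144,0,0,0,-0.0096,145],[-0.0004,-0.0144,0,0,0,-0.0096,145]],
  ],
)

```text
clock: 10.5
tcp_pos: [0.4753, 0.0098, 0.0863]
orientation: [0.001, -0.235, 0.972, 0.001]
wrist_force: [1.8, 5.8, 0.7]
finger_gap: 0.0368
grip_force: 2.3
```

Emit:
jog_arm(
  increments=[
    [[-0.0004,-0.0144,0,0,0,-0.0096,145],[-0.0004,-0.0144,0,0,0,-0.0096,145]],
  ],
)

```text
clock: 10.7
tcp_pos: [0.4786, 0.0036, 0.0862]
orientation: [0.001, -0.264, 0.965, 0.001]
wrist_force: [1.5, 4.8, 1.2]
finger_gap: 0.037
grip_force: 2.3
```

Emit:
jog_arm(
  increments=[
    [[-0.0003,-0.0096,0,0,0,-0.0064,145],[-0.0003,-0.0096,0,0,0,-0.0064,145]],
  ],
)

```text
clock: 10.9
tcp_pos: [0.481, -0.0005, 0.0862]
orientation: [0.001, -0.283, 0.959, 0.001]
wrist_force: [1.5, 6.2, 1.7]
finger_gap: 0.0366
grip_force: 2.3
```

Emit:
jog_arm(
  increments=[
    [[-0.0024,0.048,0,0,0,0.0318,145],[-0.0024,0.048,0,0,0,0.0318,145],[-0.0024,0.048,0,0,0,0.0318,145],[-0.0024,0.048,0,0,0,0.0318,145],[-0.0024,0.048,0,0,0,0.0318,145],[-0.0024,0.048,0,0,0,0.0318,145],[-0.0024,0.048,0,0,0,0.0318,145],[-0.0024,0.048,0,0,0,0.0318,145],[-0.0024,0.048,0,0,0,0.0318,145],[-0.0024,0.048,0,0,0,0.0318,145],[-0.0024,0.048,0,0,0,0.0318,145],[-0.0024,0.048,0,0,0,0.0318,145],[0,0,0,0,0,0,145]],
  ],
)

```text
clock: 12.2
tcp_pos: [0.485, 0.1347, 0.0859]
orientation: [0.0, 0.308, 0.952, 0.0]
wrist_force: [-0.5, 0.2, -0.2]
finger_gap: 0.0368
grip_force: 0.0
```

Run:
```python
from h import *
e=env.get_state(); p=e['tcp_pos']-[.581,.063,0]; print(e['tcp_pos'],np.hypot(p[0],p[1]),np.arctan2(-p[1],-p[0]),e['wrist_force'],2*np.arctan2(e['orientation'][1],e['orientation'][2]))
s=cams.read_camera('scene')
f=lambda a,x,y:cv2.resize(a['pixels'][y:y+150,x:x+150,::-1],(600,600),interpolation=2)
cv2.imwrite('pics/c4.png',f(s,250,200))
```

```text
[0.48497257 0.1346619  0.08593152] 0.11981942398137345 -0.6411063785995252 [-0.51940967  0.15515339 -0.20526466] 0.6252167546488021
```

View pics/c4.png

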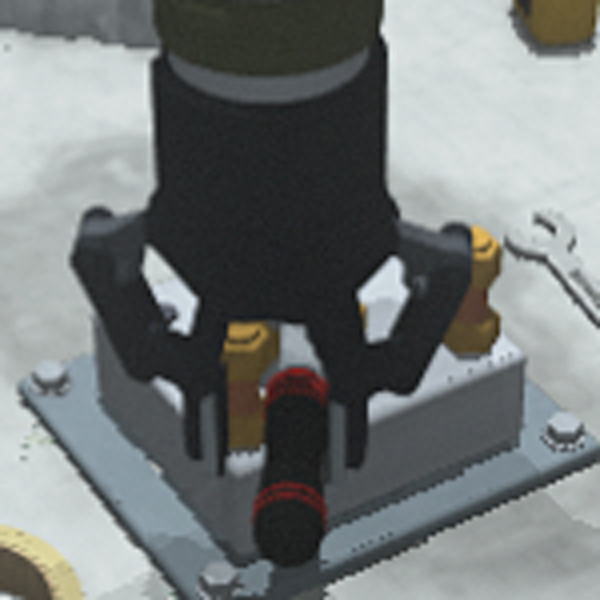

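Emit:
jog_arm(
  increments=[
    [[-0.0006,0.024,0,0,0,0.0159,145],[0,0,0,0,0,0,145],[-0.0024,-0.048,0,0,0,-0.0318,145],[0,0,0,0,0,0,145]],
  ],
)

```text
clock: 12.65
tcp_pos: [0.4799, 0.128, 0.0857]
orientation: [-0.0, 0.283, 0.959, -0.0]
wrist_force: [0.4, 0.8, -0.4]
finger_gap: 0.0367
grip_force: 0.0
```

Emit:
jog_arm(
  increments=[
    [[-0.0005,-0.0168,0,0,0,-0.0111,145],[-0.0005,-0.0168,0,0,0,-0.0111,145]],
  ],
)

```text
clock: 12.85
tcp_pos: [0.477, 0.1217, 0.086]
orientation: [0.0, 0.25, 0.968, 0.001]
wrist_force: [0.3, 1.5, 0.2]
finger_gap: 0.037
grip_force: 0.6
```

Emit:
jog_arm(
  increments=[
    [[-0.0005,-0.0168,0,0,0,-0.0111,145],[-0.0005,-0.0168,0,0,0,-0.0111,145]],
  ],
)

```text
clock: 13.05
tcp_pos: [0.4732, 0.1142, 0.0859]
orientation: [0.0, 0.216, 0.976, 0.001]
wrist_force: [0.4, 2.5, -1.3]
finger_gap: 0.0366
grip_force: 0.6
```

Emit:
jog_arm(
  increments=[
    [[-0.0005,-0.0168,0,0,0,-0.0111,145],[-0.0005,-0.0168,0,0,0,-0.0111,145]],
  ],
)

```text
clock: 13.25
tcp_pos: [0.4699, 0.1065, 0.0859]
orientation: [0.0, 0.182, 0.983, 0.001]
wrist_force: [0.7, 2.1, -0.2]
finger_gap: 0.0371
grip_force: 1.9
```

Emit:
jog_arm(
  increments=[
    [[-0.0004,-0.0144,0,0,0,-0.0096,145],[-0.0004,-0.0144,0,0,0,-0.0096,145]],
  ],
)

```text
clock: 13.45
tcp_pos: [0.468, 0.1004, 0.0859]
orientation: [0.0, 0.152, 0.988, 0.002]
wrist_force: [1.5, 4.6, -1.3]
finger_gap: 0.0366
grip_force: 2.4
```

Emit:
jog_arm(
  increments=[
    [[-0.0004,-0.0144,0,0,0,-0.0096,145],[-0.0004,-0.0144,0,0,0,-0.0096,145]],
  ],
)

```text
clock: 13.65
tcp_pos: [0.4661, 0.0936, 0.0859]
orientation: [0.0, 0.122, 0.992, 0.002]
wrist_force: [1.5, 4.6, -1.7]
finger_gap: 0.0366
grip_force: 2.4
```

Emit:
jog_arm(
  increments=[
    [[-0.0004,-0.0144,0,0,0,-0.0096,145],[-0.0004,-0.0144,0,0,0,-0.0096,145]],
  ],
)

```text
clock: 13.85
tcp_pos: [0.4645, 0.0865, 0.0859]
orientation: [0.0, 0.092, 0.996, 0.002]
wrist_force: [1.0, 5.1, -0.3]
finger_gap: 0.0368
grip_force: 2.4
```

Emit:
jog_arm(
  increments=[
    [[-0.0004,-0.0144,0,0,0,-0.0096,145],[-0.0004,-0.0144,0,0,0,-0.0096,145]],
  ],
)

```text
clock: 14.05
tcp_pos: [0.4635, 0.0794, 0.0859]
orientation: [0.0, 0.062, 0.998, 0.002]
wrist_force: [1.1, 4.0, -0.5]
finger_gap: 0.037
grip_force: 2.4
```

Emit:
jog_arm(
  increments=[
    [[-0.0004,-0.0144,0,0,0,-0.0096,145],[-0.0004,-0.0144,0,0,0,-0.0096,145]],
  ],
)

```text
clock: 14.25
tcp_pos: [0.4628, 0.0722, 0.0859]
orientation: [0.0, 0.032, 0.999, 0.002]
wrist_force: [-0.2, 5.2, -0.7]
finger_gap: 0.0368
grip_force: 2.4
```

Emit:
jog_arm(
  increments=[
    [[-0.0004,-0.0144,0,0,0,-0.0096,145],[-0.0004,-0.0144,0,0,0,-0.0096,145]],
  ],
)

```text
clock: 14.45
tcp_pos: [0.4625, 0.065, 0.0859]
orientation: [0.0, 0.002, 1.0, 0.002]
wrist_force: [0.1, 5.7, -0.9]
finger_gap: 0.0368
grip_force: 2.4
```

Emit:
jog_arm(
  increments=[
    [[-0.0004,-0.0144,0,0,0,-0.0096,145],[-0.0004,-0.0144,0,0,0,-0.0096,145]],
  ],
)

```text
clock: 14.65
tcp_pos: [0.4627, 0.0578, 0.0859]
orientation: [0.0, -0.028, 1.0, 0.002]
wrist_force: [0.2, 4.6, -1.2]
finger_gap: 0.0367
grip_force: 2.4
```

Emit:
jog_arm(
  increments=[
    [[-0.0004,-0.0144,0,0,0,-0.0096,145],[-0.0004,-0.0144,0,0,0,-0.0096,145]],
  ],
)

```text
clock: 14.85
tcp_pos: [0.4634, 0.0507, 0.0859]
orientation: [0.0, -0.058, 0.998, 0.002]
wrist_force: [-0.5, 4.8, -0.4]
finger_gap: 0.0369
grip_force: 2.4
```

Emit:
jog_arm(
  increments=[
    [[-0.0004,-0.0144,0,0,0,-0.0096,145],[-0.0004,-0.0144,0,0,0,-0.0096,145]],
  ],
)

```text
clock: 15.05
tcp_pos: [0.4644, 0.0436, 0.0859]
orientation: [0.0, -0.088, 0.996, 0.002]
wrist_force: [0.3, 4.3, 0.3]
finger_gap: 0.0369
grip_force: 2.4
```

Emit:
jog_arm(
  increments=[
    [[-0.0005,-0.0168,0,0,0,-0.0111,145],[-0.0005,-0.0168,0,0,0,-0.0111,145]],
  ],
)

```text
clock: 15.25
tcp_pos: [0.4662, 0.0354, 0.0859]
orientation: [0.0, -0.123, 0.992, 0.002]
wrist_force: [-0.5, 5.3, -0.5]
finger_gap: 0.0368
grip_force: 2.4
```

Emit:
jog_arm(
  increments=[
    [[-0.0005,-0.0168,0,0,0,-0.0111,145],[-0.0005,-0.0168,0,0,0,-0.0111,145]],
  ],
)

```text
clock: 15.45
tcp_pos: [0.4685, 0.0278, 0.0858]
orientation: [0.0, -0.158, 0.987, 0.002]
wrist_force: [-1.1, 9.2, 1.1]
finger_gap: 0.037
grip_force: 4.3
```

Emit:
jog_arm(
  increments=[
    [[0,0,0,0,0,0,145],[0,0,0,0,0,0,145]],
  ],
)

```text
clock: 15.65
tcp_pos: [0.4685, 0.0275, 0.0858]
orientation: [0.0, -0.157, 0.988, 0.002]
wrist_force: [-1.0, 5.1, 0.6]
finger_gap: 0.0367
grip_force: 2.6
```

Emit:
jog_arm(
  increments=[
    [[0,-0.006,0,0,0,-0.004,145],[0,0,0,0,0,0,145]],
  ],
)

```text
clock: 15.85
tcp_pos: [0.4689, 0.0269, 0.0858]
orientation: [0.0, -0.163, 0.987, 0.003]
wrist_force: [-0.5, 7.7, 0.7]
finger_gap: 0.0368
grip_force: 4.0
```

Emit:
jog_arm(
  increments=[
    [[0,0.01,0,0,0,0,145],[0,0.012,0,0,0,0,145],[0,0,0,0,0,0,120],[0,0,0,0,0,0,115],[0,0,0,0,0,0,115],[0,0,-0.06,0,0,0,115],[0,0,-0.1,0,0,0,115],[0,0,-0.16,0,0,0,115],[0,0,-0.16,0,0,0,115],[0.15,0,-0.1,0,0,0,115],[0,0,0,0,0,0,115],[0,0,0,0,0,0,115]],
  ],
)

```text
clock: 17.05
tcp_pos: [0.4323, 0.0177, 0.2314]
orientation: [0.001, -0.163, 0.987, -0.0]
wrist_force: [0.2, 0.1, -0.9]
finger_gap: 0.0469
grip_force: 0.0
```

Run:
```python
from h import *
s=cams.read_camera('scene');t=cams.read_camera('top')
f=lambda a,x,y:cv2.resize(a['pixels'][y:y+130,x:x+130,::-1],(400,400),interpolation=2)
cv2.imwrite('pics/c5.png',cv2.hconcat([f(s,270,200),f(t,240,240)]))
e=env.get_state();print(e['tcp_pos'],e['wrist_force'])
```

```text
[0.43210195 0.01793863 0.22997419] [ 0.02723147  0.46945548 -0.45903917]
```

View pics/c5.png

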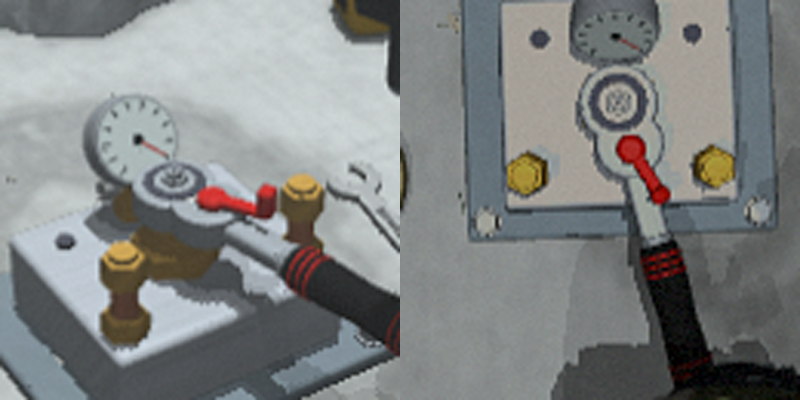

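The lever leans to the loosening side: its tab is at crop (661,195), with the handle at about 0.3 rad. It is clear of both stubs and the robot is clear of the valve. The first stroke passed this same angle with only friction, so the force rise just felt was the ring.

```bash
python3 -c "
from h import *
print(ticket.hand_in())"
```

```text
the job is handed in; nothing more can be done
None
```

I handed the job in at about 17 s on the robot's clock: the lever is set to loosen and the spindle is backed off until I felt the ring (about 8–9 N, never near 20 N), with the robot clear; the hand-in gave no verdict.

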